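Let a spice tray through the spring stop of a kitchen slide

TASK

On the white serving slide, press the red spring bar down with a fingertip behind the blue tray so that its two red stop posts sink, and, keeping the bar down all the while, push the tray along the slide until it is wholly past the posts; then let the bar come up so the posts stand behind the tray, and move clear. Only press and push: never lift or tip the tray or pick up the jar in it, keep the jar standing in the tray, and leave the other things on the table alone.

Things in the scene. Friction and masses are not known exactly. Their poses are not given: they have to be found in the camera images.
- runner: white serving slide fixed to the table, 150 mm wide (x), 400 long (y -235 to +165), 15 thick. Origin: on the table, mid-width, level with the stop posts' rear faces. +y is the way to push the tray. The tray slides on its floor, z = 15 mm, between 14 mm high guide rails (inner faces x = -64, +64); a 14 mm high cross rail closes the +y end (face at y = 155)
- stop_bar (a joint): red spring bar along the slide's middle, one piece with the posts: 0 = up, 0.014 m = fully down (about 4 N to start, 8 N fully down, anywhere along it; springs back, never tilts). Bar 40 mm wide, runner y -225 to +75, top 31 mm above the table when up, 17 when down
- bar_near (a point): middle of the bar's top face at its -y end, where the bar sticks out behind the tray; moves with the bar
- bar_far (a point): middle of the bar's top face at its +y end (300 mm from bar_near); moves with the bar
- posts (a point): midway between the two red stop posts, level with their tops; moves with the bar. Posts: 14 mm wide, runner y 0 to 10 mm, centred at runner x = -52 and +52 mm, 9 mm above the slide's floor when up; the tray passes once the bar is over 9 mm down, best fully down (posts then 5 mm below the floor)
- tray: loose blue tray, 122 mm wide (x), 120 long (y), 42 high, about 0.5 kg, axes as the runner's. Origin: centre of its underside. Two black skids 20 mm high at its sides straddle the bar. Push its flat rear wall (y = -60, 20 to 42 mm above the slide's floor). It starts centred 75 to 100 mm before the posts; wholly past them from runner y = 70 mm, meets the cross rail at y = 95
- jar: loose amber spice jar with a green lid, 40 mm across, 50 mm high, standing on the tray's floor (25 mm above the tray's origin), in the tray's front half. Origin: centre of its underside
- mill: loose dark wooden pepper mill, 48 mm across, 110 mm high, standing beside the slide on its runner +x side; leave alone. Origin: centre of its underside
- shaker: loose metal salt shaker, 40 mm across, 72 mm high, standing beside the slide on its runner -x side; leave alone. Origin: centre of its underside
- cup: loose white mug, 72 mm across, 60 mm high, on the table to the right of the slide; leave alone. Origin: centre of its underside
- bowl: loose blue bowl, 120 mm across, 50 mm high, on the table to the left; leave alone. Origin: centre of its underside
- spoon: loose wooden spoon, 240 mm long, lying on the table to the right; leave alone. Origin: its underside at mid-length
Things that resemble listed ones, but are neither listed nor needed, are in the scene too. Leave any purple look-alike of the tray alone.

How it is judged:
On the way, in this order (a step that is already met when the one before it is completed fails the run):
1. the bar is pressed down while the tray is still behind the posts (value of joint stop_bar above 0.0098 m and y of tray in the frame of runner below -0.055 m), for 0.05 s.
2. the tray is over the sunken posts with the bar held down by the fingers (value of joint stop_bar above 0.0098 m and y of tray in the frame of runner between -0.03 and 0.05 m and contact force between the fingers and stop_bar above 1 N), for 0.05 s.
3. the tray is wholly past the posts and the bar has sprung up (y of tray in the frame of runner above 0.068 m and value of joint stop_bar below 0.003 m), for 0.1 s.
At the end, for the whole second after the job is handed in: the tray's centre is 68 to 100 mm to the +y side of the posts' rear faces, flat on the slide between its rails, at rest; the bar is back up (within 3 mm); the jar stands upright on the tray's floor; the mill, shaker, mug, bowl and spoon are within 25 mm of where they began (all of step 3 and y of tray in the frame of runner below 0.1 m and z of tray in the frame of runner between 0.011 and 0.019 m and angle between tray's own z axis and vertical below 0.06 rad and angle between the y axis of tray and the y axis of runner, either way round below 0.12 rad and linear speed of each of tray, jar below 0.02 m/s and angle between jar's own z axis and vertical below 0.1 rad and z of jar in the frame of tray between 0.02 and 0.03 m and horizontal distance between jar and tray below 0.06 m and distance of each of mill, shaker, cup, bowl, spoon from where it was at the start of the episode below 0.025 m); the robot touches nothing.
It fails at once if the bar was let up (pressed less than 9 mm) while the tray was over the posts (y of tray in the frame of runner between -0.045 and 0.064 m and value of joint stop_bar below 0.009 m).
It fails at once if the tray was lifted or tipped: more than 8 mm off the slide's floor or 0.15 rad (z of tray in the frame of runner above 0.023 m or angle between tray's own z axis and vertical above 0.15 rad).
It fails at once if the jar was lifted more than 12 mm, tipped over 0.4 rad or left the tray (z of jar in the frame of tray above 0.037 m or angle between jar's own z axis and vertical above 0.4 rad or horizontal distance between jar and tray above 0.075 m).
It fails at once if a bystander was moved more than 25 mm, lifted or tipped over (distance of any of mill, shaker, cup, bowl, spoon from where it was at the start of the episode above 0.025 m or angle between any of mill, shaker, cup, bowl's own z axis and vertical above 0.4 rad).
It also fails if it takes over 38 s, if anything falls off the work surface, if the arm or the gripper's body presses on something with over 40 N, if the wrist force passes 120 N, or if a joint passes its speed limit or range.

ROBOT

A 6-joint arm with a two-finger parallel gripper is mounted at the origin on the work surface. World frame = base frame: x ahead of the robot, y to its left, z up, the work surface at z = 0. Lengths are in m, angles in rad, forces in N, time in s.
With the tool pointing down it reaches from about 0.225 to 0.725 m from the base axis. Payload 3.1 kg.
Tool frame: the origin (TCP) lies between the finger pads; the fingertips stand 22 mm ahead of it and the grasp point (between the pads) lies 3 mm ahead of it (env.tip_reach is the z of the fingertips in the tool frame, in m); z points along the fingers, y is the direction in which the jaws open and shut (so a half turn about z gives the same grasp; the last joint's range is limited). The gripper opens to 85 mm and grips with 20 to 120 N. Pads are 22 mm wide; open, the fingers measure 114 mm over their backs; the gripper's body (76 mm by 85 mm) begins 54 mm behind the grasp point. The pads swing forward as they close: fully open they stand 13 mm farther back than shut.
Start: joints at [1.111, 0.048, 0.099, 1.622, 0, 1.443], TCP at [0.171, 0.496, 0.253] pointing down, gripper open.
Joint ranges: [-2.91, 2.91], [-0.99, 1.94], [-1.21, 1.42], [-2.12, 2.29], [-1.49, 1.47], [-3.14, 3.14]. Speed limits (rad/s): [2.79, 2.79, 3.14, 3.14, 3.14, 3.14].

INTERFACE

Orientations are given as a unit quaternion [x, y, z, w].
In Python, from workcell import env, viewer, spotter gives the robot as it stands.
- The arm moves only by the tool play_rows, never from a script. Its argument "commands" is a list that holds one entry, the list of rows, each a list of 7 numbers: the turn, a rotation vector about the tool's x, y, z in degrees, then the shift along the tool's x, y, z in cm, then the finger opening in cm, from 0 to 8.54. A call has 1 to 12 rows; each row is the pose to reach, as a shift and turn from the pose commanded when the call began, along the tool's axes at that moment; what a row does not reach only later rows make up. A row lasts 1/12 s, in which the tool goes at most 41.7 mm and 7.16 degrees, less where a joint would pass 70% of its speed; a pose out of reach is approached as far as the arm can. A call with a gripper value outside its range is refused whole. The fingers move at their own pace and stop on an object; "force" is the grip in N (left out, the last holds). Time passes only in rows, so rows that repeat a pose let the fingers close. It gives the time, the measured TCP pose, the force and the opening at its end, in the units of the state.
- env.get_obs(): the state, without advancing time (a new reading comes with each control period).
- viewer.get_image(name): name is "side" or "top" or "wrist"; returns the picture (400x640x3 uint8, red, green, blue); there is no depth.
- viewer.calibration(name): a dict with "fovy" (degrees; the focal length in pixels is half the picture's height over the tangent of half this angle, whatever the lens; pixels are square), "cx", "cy" (the principal point, pixels), "k1" (the pictures are not rectified: a ray, as slopes to the right and down, at radius r is drawn at 1 + k1 r^2 times it, then the intrinsics apply), "R" (3x3) and "t" (3): a world point X has camera coordinates R X + t. Camera axes: x right, y down, z forward; pixel columns grow to the right and rows downward; lengths in m; the calibration is good to about 2 mm. A picture is of the moment at which its call begins: read the wrist's pose just before it. calibration takes no time and is no camera call; for the wrist camera it gives the pose at the moment of the call.
- env.finish_job(): hands the job in, once; it reports no verdict.
Trained networks look in the newest picture that a camera, given by its name, has taken for a name from the list of things; names that differ only in an ending like _2 or _b are one class to them, and where a whole thing is asked for, a point or a joint stands for the part that bears it (a point fixed in the world has none). Each returns a list of dicts, best first, with "score" (0 to 1); they miss things now and then, are a little off and sometimes report something else, mostly with a low value. They report only what shows in the picture. A call takes as long as a camera call. They do not tell look-alikes from the thing itself.
- spotter.regions_of(target, camera): "pixels" (400x640 bool, what is visible of it).
- spotter.spot_point(target, camera): "at" ([x, y, z] in m, in world coordinates, good to about 4 mm: a listed point, or the origin of a listed thing).
The state is a dict: "clock": time; "joint_positions": joint angles; "joint_velocities": joint speeds; "effort": joint torques, N m; "ee_pos": TCP position; "orientation": TCP orientation; "contact_force": force on the tool from outside, world axes, zero at the start; "moment": the same for the moment, N m; "opening": opening from 0.0 (shut) to 1.0 (fully open).
Only numpy, scipy, OpenCV 4.12 (cv2) and the standard library are available. Lean on these libraries where they do the work, as an engineer would, in place of code of your own. Each camera call takes 0.05 s, during which the arm holds its last target.

## Working session

There is one attempt and no reset: what is moved stays moved. The work goes in short steps, Python scripts to look and compute and a tool call to move; the robot and the scene stay as the last step left them, time stands still between calls to the robot, and variables do not carry over. Pictures are saved under pics/ and viewed, and the job is handed in when it is done.

Besides the shell and the picture viewer there is one more tool, called as name([rows], argument=value, ...), one row to a line, values as JSON. play_rows: Moves the arm, as the interface text tells. Its arguments: {"type":"object","properties":{"commands":{"type":"array","items":{"type":"array","items":{"type":"array","items":{"type":"number"}}}},"force":{"type":"number"}},"required":["commands"]}

```bash
mkdir -p pics; ls; cat > a.py <<'E'
from workcell import env, viewer, spotter
import numpy as np, cv2
o=env.get_obs(); print(o['clock'],o['ee_pos'],o['orientation'],o['opening'])
for c in ['side','top']:
    im=viewer.get_image(c); cv2.imwrite(f'pics/{c}0.png',im[:,:,::-1])
for n in ['runner','bar_near','bar_far','posts','tray','jar','mill','shaker']:
    for c in ['top','side']:
        print(n,c,[(np.round(d['at'],4).tolist(),round(d['score'],2)) for d in spotter.spot_point(n,c)])
print(env.get_obs()['clock'])
E
python3 a.py
```

```text
pics
0.0 [0.17076266 0.49585646 0.2520991 ] [ 1.65131421e-01  9.86270851e-01 -1.14193565e-03 -3.43930825e-04] 1.0001578975206797
runner top []
runner side [([0.5727, 0.0294, -0.0042], 0.64)]
bar_near top [([0.6356, -0.1865, 0.031], 0.9), ([0.6135, 0.4514, 0.0026], 0.68)]
bar_near side [([0.6373, -0.186, 0.0299], 0.73)]
bar_far top [([0.545, 0.1025, 0.0322], 0.83)]
bar_far side [([0.5516, 0.1011, 0.0327], 0.95), ([0.6766, -0.3208, 0.0015], 0.6), ([0.4469, 0.0364, 0.0049], 0.48), ([0.6133, 0.4549, -0.0019], 0.3)]
posts top [([0.5723, 0.0367, 0.0277], 0.73), ([0.5682, 0.031, 0.0001], 0.4)]
posts side [([0.5707, 0.035, 0.0236], 0.67), ([0.6791, -0.3211, 0.0007], 0.37)]
tray top [([0.6026, -0.0609, 0.0171], 0.94), ([0.3165, -0.222, 0.0003], 0.73), ([0.2714, 0.2099, 0.0008], 0.68), ([0.5899, -0.0438, 0.0392], 0.68)]
tray side [([0.3193, -0.2257, -0.0051], 0.88), ([0.2757, 0.2076, -0.0015], 0.79), ([0.599, -0.0634, 0.0137], 0.58)]
jar top [([0.5894, -0.044, 0.0399], 0.75)]
jar side [([0.5864, -0.0439, 0.0379], 0.56)]
mill top [([0.683, 0.088, 0.003], 0.63)]
mill side [([0.6835, 0.0833, -0.001], 0.52)]
shaker top [([0.4458, 0.0311, 0.0002], 0.44)]
shaker side [([0.4494, 0.036, 0.004], 0.56)]
0.9
```

View pics/top0.png

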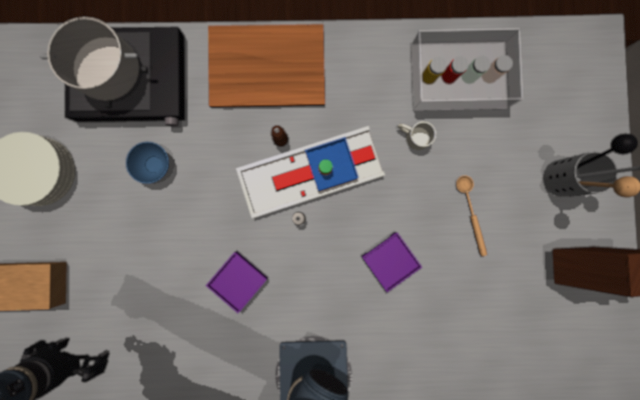

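View pics/side0.png

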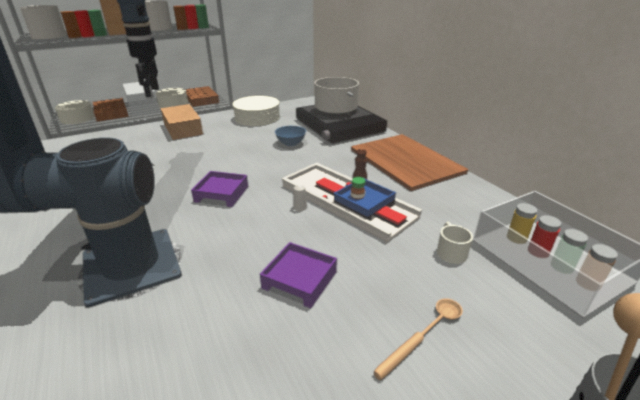

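Top view: the blue tray is at (332,165) on the white slide, with the red bar running from (373,155) to (275,183), the posts at (292,158) and (303,193), the mill at (279,135) and the shaker at (299,219). Things that could be mistaken for the tray are the purple trays at (238,280) and (391,261) and the blue bowl at (149,162). I choose the blue one on the slide and will check it in a close crop.

```bash
cat > h.py <<'E'
from workcell import env, viewer, spotter
import numpy as np, cv2
from scipy.spatial.transform import Rotation as Rn
TH=np.arctan2(0.0885,0.288)
near=np.array([0.6365,-0.1862]); U=np.array([-np.sin(TH),np.cos(TH)]); X=np.array([np.cos(TH),np.sin(TH)])
O=near+0.225*U
def w(x,y): return O+x*X+y*U
def loc(p): d=np.array(p[:2])-O; return np.array([d@X,d@U])
def row(p,R=None):
    o=env.get_obs(); R0=Rn.from_quat(o['orientation']); d=R0.inv().apply(np.array(p)-o['ee_pos'])*100
    # tool: z down, y along runner X, x = y cross z
    z=np.array([0,0,-1.]); y=np.array([*X,0]); x=np.cross(y,z)
    Rt=Rn.from_matrix(np.stack([x,y,z],1))
    r=(R0.inv()*Rt).as_rotvec(degrees=True)
    return np.round(r,2),np.round(d,2)
def proj(P,c):
    k=viewer.calibration(c); f=200/np.tan(np.radians(k['fovy'])/2)
    q=np.asarray(P)@np.array(k['R']).T+k['t']; s=q[:,:2]/q[:,2:]; s=s*(1+k['k1']*(s**2).sum(1,keepdims=True))
    return s*f+[k['cx'],k['cy']]
E
cat > b.py <<'E'
from h import *
print('tip',env.tip_reach,np.degrees(TH),O)
for n,p in dict(tray=(.601,-.062),jar=(.588,-.044),mill=(.683,.086),shaker=(.4475,.034)).items(): print(n,loc(p))
im=viewer.get_image('top').copy()
W=[]
for x,y,z in [(-75,-235,15),(75,-235,15),(75,165,15),(-75,165,15),(-20,-225,31),(20,-225,31),(20,75,31),(-20,75,31),(-52,5,24),(52,5,24)]:
    W.append([*w(x/1e3,y/1e3),z/1e3])
px=proj(W,'top')
s=5; x0,y0=225,115
b=cv2.resize(im[y0:y0+115,x0:x0+160],None,fx=s,fy=s,interpolation=cv2.INTER_CUBIC)
for p in px: cv2.circle(b,tuple(int(v) for v in (p-[x0,y0]+.5)*s),4,(0,255,0),1)
cv2.imwrite('pics/crop0.png',b[:,:,::-1])
print(row([*w(0,-.195),0.15]))
E
python3 b.py
```

```text
tip 0.022 17.08175686914232 [0.5704094  0.02887448]
tray [ 0.00254804 -0.09585126]
jar [-0.00459124 -0.07482673]
mill [0.12440366 0.02153361]
shaker [-0.1159819   0.04100233]
(array([ 0.  , -0.  , 53.91]), array([-64.48, -46.95,  10.33]))
```

View pics/crop0.png

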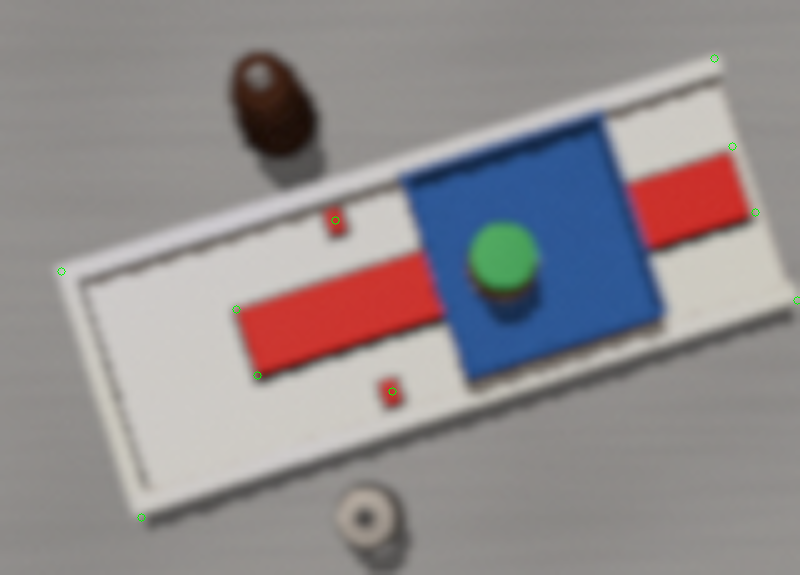

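The crop confirms it: the blue tray with the green-lidded jar straddles the red bar. My fitted runner frame (green circles) lies within about 1 px of the slide corners, bar ends and posts. I'll approach at height with the jaws shut.

play_rows([
  [[0, 0, 7, -3.2, -2.4, 0, 0], [0, 0, 14, -6.5, -4.7, 0, 0], [0, 0, 20, -9.7, -7.1, 0, 0], [0, 0, 27, -13, -9.4, 0, 0], [0, 0, 34, -16.2, -11.8, 0, 0], [0, 0, 40, -19.4, -14.1, 0, 0], [0, 0, 47, -22.6, -16.5, 0, 0], [0, 0, 54, -25.8, -18.8, 0, 0], [0, 0, 54, -29, -21.2, 0, 0], [0, 0, 54, -32.2, -23.5, 0, 0], [0, 0, 54, -35.5, -25.9, 0, 0], [0, 0, 54, -38.7, -28.2, 0, 0]],
])

```text
clock: 1.95
ee_pos: [0.4459, 0.1017, 0.2536]
orientation: [0.595, 0.804, 0.0, 0.0]
contact_force: [0.7, 1.2, 0.5]
opening: -0.001
```

```bash
python3 -c "
from h import *
o=env.get_obs();print(o['clock'],o['ee_pos'],o['opening'],o['contact_force'])
print(row([*w(0,-.19),0.15]))"
```

```text
1.95 [0.44592884 0.10168876 0.25362616] -0.0010114399715097752 [0.65174204 1.17691936 0.46971692]
(array([ 0.06,  0.01, -0.12]), array([-29.59,   9.81,  10.38]))
```

play_rows([
  [[0, 0, 0, -3.3, 1.1, 0, 0], [0, 0, 0, -6.6, 2.2, 0, 0], [0, 0, 0, -9.9, 3.3, 0, 0], [0, 0, 0, -13.2, 4.4, 0, 0], [0, 0, 0, -16.5, 5.5, 1, 0], [0, 0, 0, -19.8, 6.6, 3, 0], [0, 0, 0, -23, 7.7, 5, 0], [0, 0, 0, -26, 8.7, 7, 0], [0, 0, 0, -28.5, 9.5, 9, 0], [0, 0, 0, -29.6, 9.8, 10.4, 0], [0, 0, 0, -29.6, 9.8, 10.4, 0]],
])

```text
clock: 2.87
ee_pos: [0.6237, -0.1523, 0.1439]
orientation: [0.596, 0.803, -0.001, -0.004]
contact_force: [-0.7, 0.7, -1.0]
opening: -0.002
```

```bash
cat > c.py <<'E'
from h import *
import sys
o=env.get_obs();print(o['clock'],o['ee_pos'],loc(o['ee_pos']),o['contact_force'])
print(row([*w(0,-.19),0.022+0.040]))
n=sys.argv[1]
im=viewer.get_image('top'); cv2.imwrite(f'pics/t{n}.png',cv2.resize(im[100:240,210:410],None,fx=4,fy=4)[:,:,::-1])
print('tray',[(loc(d['at']).round(4),round(d['at'][2],3),round(d['score'],2)) for d in spotter.spot_point('tray','top')][:2])
im=viewer.get_image('wrist'); cv2.imwrite(f'pics/w{n}.png',im[:,:,::-1])
for q in ['bar_near','tray']: print(q,[(loc(d['at']).round(4),round(d['at'][2],3),round(d['score'],2)) for d in spotter.spot_point(q,'wrist')])
E
python3 c.py 1
```

```text
2.8667 [ 0.62371632 -0.15232702  0.14390547] [-0.00227004 -0.18886625] [-0.69680383  0.66871621 -0.95943233]
(array([-0.36, -0.24, -0.26]), array([-0.15,  0.28,  8.19]))
tray [(array([ 0.0045, -0.0959]), 0.016, 0.88), (array([-0.3159, -0.1645]), 0.001, 0.82)]
bar_near [(array([-0.0022, -0.2198]), 0.031, 0.9)]
tray [(array([-0.0053, -0.0968]), 0.015, 0.85)]
```

View pics/w1.png

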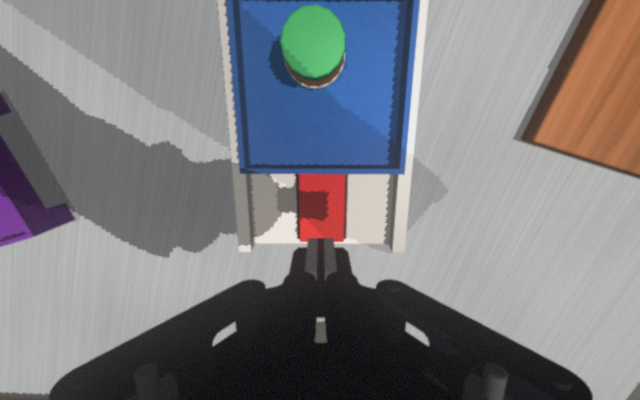

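View pics/t1.png

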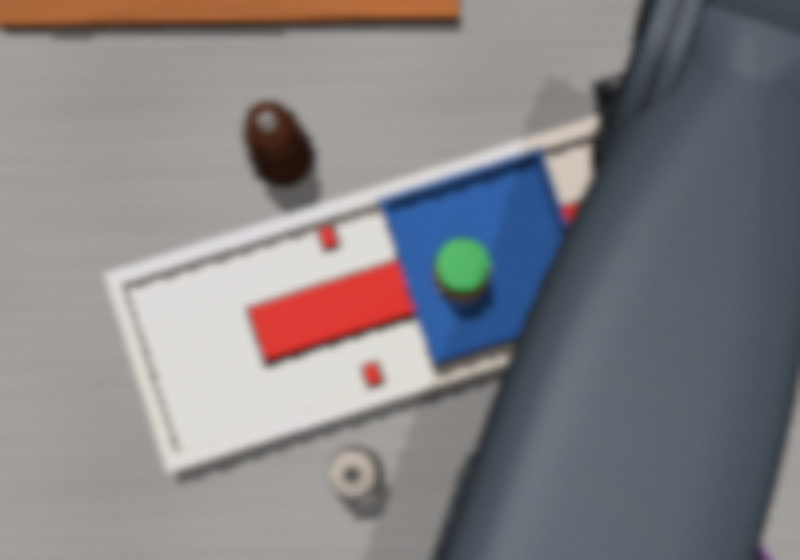

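Wrist view: the red bar (322,205) lies straight ahead, the tray's rear wall is at row 172, and the shut fingers at (320,260) are centred on the bar. Next I press down behind the tray.

play_rows([
  [[0, 0, 0, -0.1, 0.1, 2.5, 0], [0, 0, 0, -0.1, 0.1, 5, 0], [0, 0, 0, -0.1, 0.1, 7, 0], [0, 0, 0, -0.1, 0.1, 8.3, 0], [0, 0, 0, -0.1, 0.1, 9, 0], [0, 0, 0, -0.1, 0.1, 9.6, 0], [0, 0, 0, -0.1, 0.1, 10.2, 0], [0, 0, 0, -0.1, 0.1, 10.4, 0], [0, 0, 0, -0.1, 0.1, 10.4, 0]],
])

```text
clock: 3.87
ee_pos: [0.627, -0.1509, 0.047]
orientation: [0.595, 0.804, 0.001, 0.0]
contact_force: [-2.7, 2.6, 6.8]
opening: -0.002
```

```bash
python3 c.py 2
```

```text
3.8667 [ 0.6269682  -0.1509407   0.04703156] [ 0.00124561 -0.18849628] [-2.65272889  2.61045599  6.75199674]
(array([ 0.08, -0.01, -0.07]), array([-0.15, -0.12, -1.5 ]))
tray [(array([-0.2311,  0.2632]), -0.001, 0.72), (array([ 0.0022, -0.0925]), 0.017, 0.62)]
bar_near []
tray [(array([-0.0012, -0.0954]), 0.015, 0.66)]
```

View pics/w2.png

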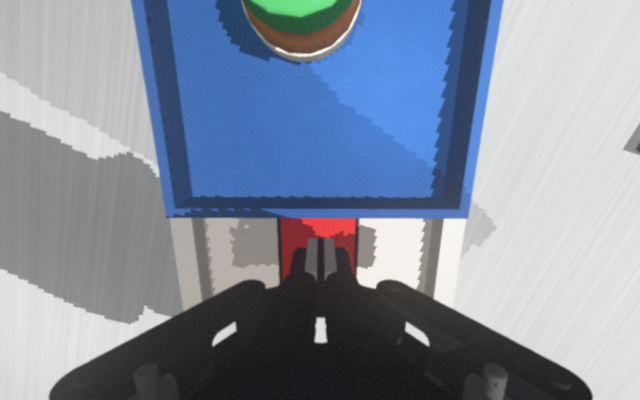

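Wrist view: the fingertips at (320,245) rest on the bar, centred, just short of the tray's rear wall (row 215). The bar is partly down at about 7 N, so I press further.

play_rows([
  [[0, 0, 0, 0, 0, 0.4, 0], [0, 0, 0, 0, 0, 0.8, 0], [0, 0, 0, 0, 0, 1.1, 0], [0, 0, 0, 0, 0, 1.3, 0], [0, 0, 0, 0, 0, 1.3, 0], [0, 0, 0, 0, 0, 1.3, 0]],
])

```text
clock: 4.62
ee_pos: [0.6275, -0.1512, 0.0386]
orientation: [0.595, 0.804, 0.001, 0.002]
contact_force: [-7.7, 3.5, 18.3]
opening: 0.001
```

Tip z is 16.6 mm, so the bar is fully down at about 18 N. Now I push gently, checking the press force after each call.

play_rows([
  [[0, 0, 0, 0.3, 0, 0.1, 0], [0, 0, 0, 0.7, 0, 0.1, 0], [0, 0, 0, 1.1, 0, 0.1, 0], [0, 0, 0, 1.5, 0, 0.1, 0], [0, 0, 0, 1.9, 0, 0.1, 0], [0, 0, 0, 2.3, 0, 0.1, 0], [0, 0, 0, 2.8, 0, 0.1, 0], [0, 0, 0, 3.2, 0, 0.1, 0], [0, 0, 0, 3.5, 0, 0.1, 0]],
])

```text
clock: 5.37
ee_pos: [0.6233, -0.1248, 0.039]
orientation: [0.596, 0.803, -0.001, 0.011]
contact_force: [2.9, -10.4, 9.7]
opening: -0.004
```

```bash
python3 c.py 3
```

```text
5.3667 [ 0.62333238 -0.12477166  0.03898921] [ 0.00545696 -0.16241367] [  2.88764601 -10.42091152   9.68963875]
(array([ 0.66,  1.09, -0.27]), array([-2.8 , -0.51, -2.25]))
tray [(array([-0.3149, -0.1653]), 0.001, 0.87), (array([ 0.0008, -0.0888]), 0.018, 0.85)]
bar_near [(array([-0.0024, -0.2199]), 0.019, 0.55)]
tray [(array([ 0.0022, -0.0887]), 0.018, 0.84), (array([-0.0036, -0.2198]), 0.017, 0.37)]
```

View pics/w3.png

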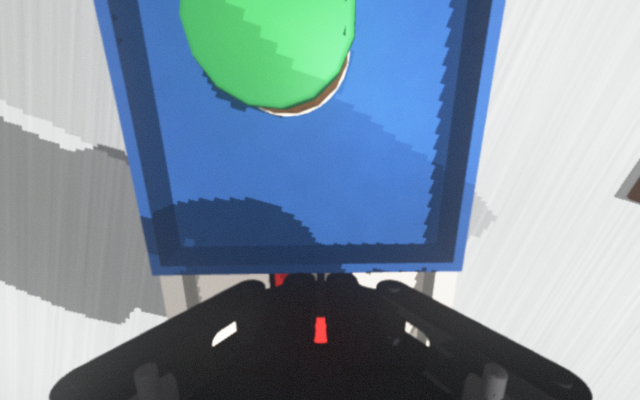

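The tray is moving (y about -0.089) with its rear wall square on the fingers. The down force has dropped to about 10 N and the tip has drifted +5 mm in x. I'll add down command and re-centre while the tray is still before the posts.

play_rows([
  [[0, 0, 0, 0, -0.1, 0.3, 0], [0, 0, 0, 0.1, -0.3, 0.6, 0], [0, 0, 0, 0.3, -0.5, 0.9, 0], [0, 0, 0, 0.6, -0.6, 0.9, 0], [0, 0, 0, 0.9, -0.6, 0.9, 0]],
])

```text
clock: 6.03
ee_pos: [0.6227, -0.1236, 0.0387]
orientation: [0.597, 0.802, -0.001, 0.022]
contact_force: [6.0, -20.8, 22.6]
opening: 0.003
```

```bash
python3 c.py 4
```

```text
6.0333 [ 0.62266305 -0.12364613  0.03865385] [ 0.00514776 -0.16114118] [  6.00281075 -20.7668346   22.55066998]
(array([ 1.42,  2.1 , -0.38]), array([-2.97, -0.44, -2.24]))
tray [(array([-0.2284,  0.2633]), -0.0, 0.93), (array([ 0.0049, -0.0906]), 0.017, 0.9)]
bar_near [(array([-0.0036, -0.2203]), 0.017, 0.56)]
tray [(array([-0.0009, -0.0881]), 0.016, 0.77)]
```

The fingertip grips the bar (about 21 N horizontal at 22 N down), so friction is high. I'll ease the press a little, restore the tilt and push on steadily.

play_rows([
  [[0.5, 1, 0, 0.3, -0.1, -0.2, 0], [1, 2, 0, 0.6, -0.2, -0.4, 0], [1, 2, 0, 1, -0.3, -0.5, 0], [1, 2, 0, 1.4, -0.4, -0.5, 0], [1, 2, 0, 1.8, -0.4, -0.5, 0], [1, 2, 0, 2.1, -0.4, -0.5, 0]],
])

```text
clock: 6.78
ee_pos: [0.6103, -0.1021, 0.0388]
orientation: [0.597, 0.803, 0.003, -0.002]
contact_force: [6.7, -16.0, 14.5]
opening: 0.0
```

```bash
python3 c.py 5
```

```text
6.7833 [ 0.61030224 -0.10212825  0.03883123] [-0.00034719 -0.13694172] [  6.70534608 -16.04631403  14.45765779]
(array([ 0.2 , -0.36, -0.33]), array([-5.29,  0.07, -2.35]))
tray [(array([-0.3159, -0.1662]), 0.001, 0.84), (array([-0.0011,  0.002 ]), -0.004, 0.68)]
bar_near []
tray [(array([-0.0023, -0.0647]), 0.016, 0.75)]
```

View pics/w5.png

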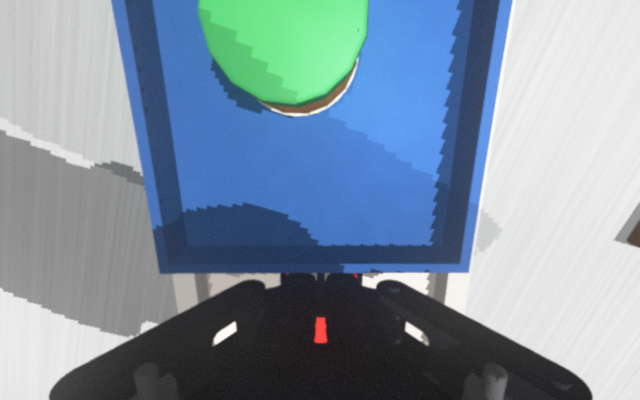

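The tray is at y ≈ -0.065, upright and centred. The bar is fully down (tip 16.8 mm, 14.5 N) and the jar is standing. Carrying on over the posts.

play_rows([
  [[0, 0, 0, 0.4, 0, 0.1, 0], [0, 0, 0, 0.8, 0, 0.1, 0], [0, 0, 0, 1.2, 0, 0.1, 0], [0, 0, 0, 1.6, 0, 0.2, 0], [0, 0, 0, 2, 0, 0.2, 0], [0, 0, 0, 2.4, 0, 0.2, 0], [0, 0, 0, 2.8, 0, 0.2, 0], [0, 0, 0, 3.2, 0, 0.2, 0]],
])

```text
clock: 7.7
ee_pos: [0.6013, -0.0725, 0.0388]
orientation: [0.597, 0.802, 0.003, -0.001]
contact_force: [5.9, -17.1, 18.8]
opening: -0.002
```

```bash
python3 c.py 6
```

```text
7.7 [ 0.60133409 -0.07254878  0.03881981] [-0.00023117 -0.10603283] [  5.93488634 -17.07077559  18.76609328]
(array([ 0.21, -0.23, -0.39]), array([-8.39,  0.09, -2.35]))
tray [(array([-0.232 ,  0.2598]), -0.001, 0.91), (array([-0.0023, -0.0323]), 0.016, 0.84)]
bar_near []
tray [(array([-0.0055, -0.035 ]), 0.017, 0.89)]
```

play_rows([
  [[0, 0, 0, 0.4, 0, 0, 0], [0, 0, 0, 0.8, 0, 0, 0], [0, 0, 0, 1.2, 0, 0, 0], [0, 0, 0, 1.6, 0, 0, 0], [0, 0, 0, 2, 0, 0, 0], [0, 0, 0, 2.4, 0, 0, 0], [0, 0, 0, 2.8, 0, 0, 0], [0, 0, 0, 3.2, 0, 0, 0], [0, 0, 0, 3.6, 0, 0, 0], [0, 0, 0, 4, 0, 0, 0]],
])

```text
clock: 8.78
ee_pos: [0.589, -0.0329, 0.0389]
orientation: [0.597, 0.802, 0.003, -0.002]
contact_force: [6.1, -16.8, 17.2]
opening: -0.0
```

```bash
python3 c.py 7
```

```text
8.7833 [ 0.58904688 -0.03291818  0.03891492] [-0.00033541 -0.06454127] [  6.13863318 -16.75869794  17.15932803]
(array([ 0.16, -0.41, -0.37]), array([-12.53,   0.12,  -2.4 ]))
tray [(array([-0.232 ,  0.2611]), -0.001, 0.79), (array([-0.316 , -0.1663]), -0.001, 0.66)]
bar_near []
tray []
```

View pics/w7.png

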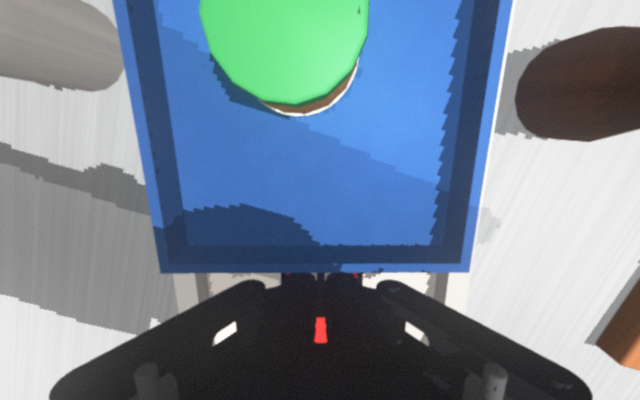

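The tray is at y ≈ +0.007 with the jar unchanged. The shaker on the left (60,45) and the mill on the right (590,85) are well clear of the gripper. Continuing at the same press.

play_rows([
  [[0, 0, 0, 0.4, 0, 0, 0], [0, 0, 0, 0.8, 0, 0, 0], [0, 0, 0, 1.2, 0, 0, 0], [0, 0, 0, 1.6, 0, 0, 0], [0, 0, 0, 2, 0, 0, 0], [0, 0, 0, 2.4, 0, 0, 0], [0, 0, 0, 2.8, 0, 0, 0], [0, 0, 0, 3.2, 0, 0, 0], [0, 0, 0, 3.6, 0, 0, 0], [0, 0, 0, 4, 0, 0, 0]],
])

```text
clock: 9.87
ee_pos: [0.5767, 0.0069, 0.039]
orientation: [0.597, 0.802, 0.004, -0.004]
contact_force: [6.4, -14.9, 14.7]
opening: -0.001
```

play_rows([
  [[0, 0, 0, 0.4, 0, 0, 0], [0, 0, 0, 0.8, 0, 0, 0], [0, 0, 0, 1.2, 0, 0, 0], [0, 0, 0, 1.6, 0, 0, 0], [0, 0, 0, 2, 0, 0, 0], [0, 0, 0, 2.4, 0, 0, 0], [0, 0, 0, 2.8, 0, 0, 0]],
])

```text
clock: 10.45
ee_pos: [0.5679, 0.0346, 0.039]
orientation: [0.597, 0.803, 0.004, -0.005]
contact_force: [6.6, -14.2, 13.8]
opening: -0.006
```

```bash
python3 c.py 8
```

```text
10.45 [0.567885   0.0346099  0.03900132] [-0.00072835  0.00622392] [  6.60577583 -14.1516767   13.76158648]
(array([ 0.06, -0.76, -0.34]), array([-19.59,   0.19,  -2.56]))
tray [(array([-0.3161, -0.1659]), 0.0, 0.76), (array([-0.2296,  0.2629]), 0.001, 0.57)]
bar_near []
tray [(array([-0.0018,  0.0769]), 0.014, 0.89)]
```

View pics/t8.png

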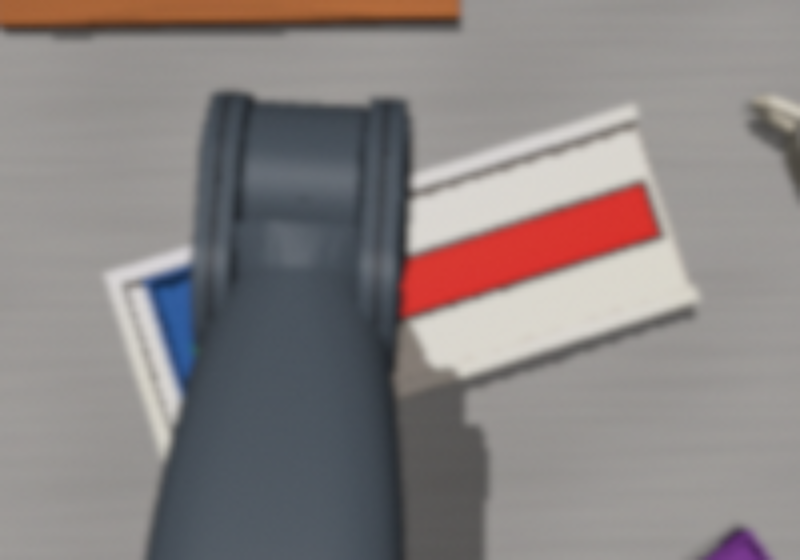

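View pics/w8.png

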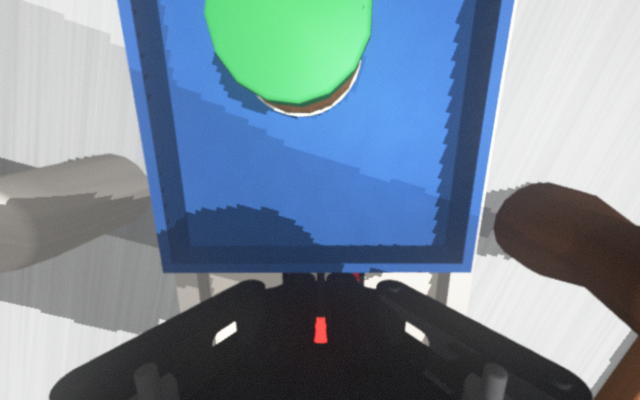

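The tray is at y ≈ 0.077 (wrist network 0.077, tool-based 0.078; the top view shows a gap of about 18 mm to the cross rail). I push 6 mm more, then back the finger off the wall with the bar still held, and look again.

play_rows([
  [[0, 0, 0, 0.3, 0, 0.1, 0], [0, 0, 0, 0.6, 0, 0.1, 0], [0, 0, 0, 0.6, 0, 0.1, 0], [0, 0, 0, -0.1, 0, 0.1, 0], [0, 0, 0, -0.9, 0, 0.1, 0], [0, 0, 0, -1.7, 0, 0.1, 0], [0, 0, 0, -2.4, 0, 0.1, 0], [0, 0, 0, -2.8, 0, 0, 0], [0, 0, 0, -2.8, 0, 0, 0]],
])

```text
clock: 11.45
ee_pos: [0.5716, 0.021, 0.039]
orientation: [0.593, 0.805, 0.014, -0.017]
contact_force: [-3.4, 15.5, 25.0]
opening: 0.001
```

```bash
python3 c.py 9
```

```text
11.45 [0.57162604 0.02103873 0.03896697] [-0.00113867 -0.00784746] [-3.40222379 15.52711438 25.03066192]
(array([ 0.11, -2.53,  0.13]), array([-18.1 ,   0.08,  -3.11]))
tray [(array([-0.0011,  0.0854]), 0.017, 0.96), (array([-0.2314,  0.2631]), 0.001, 0.82)]
bar_near [(array([0.0032, 0.0017]), 0.002, 0.63)]
tray [(array([-0.0029,  0.0839]), 0.016, 0.95)]
```

View pics/w9.png

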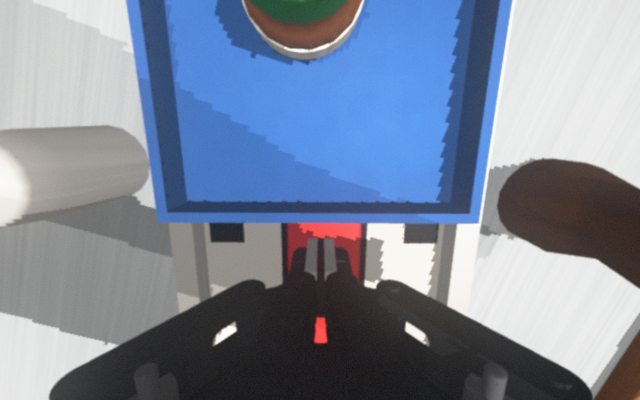

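Wrist view: both post holes, (227,233) and (421,233), are fully clear behind the tray's rear wall (row 217). The fingers are off the wall, and both networks put the tray at y ≈ 0.084–0.085. Lifting straight up.

play_rows([
  [[0, 0, 0, 0.2, 0, -0.6, 0], [0, 0, 0, 0.2, 0, -1.2, 0], [0, 0, 0, 0.2, 0, -2, 0], [0, 0, 0, 0.2, 0, -3, 0], [0, 0, 0, 0, 0, -4.5, 0], [0, 0, 0, 0, 0, -7, 0], [0, 0, 0, 0, 0, -10, 0], [0, 0, 0, 0, 0, -13, 0], [0, 0, 0, 0, 0, -16, 0], [0, 0, 0, 0, 0, -19, 0], [0, 0, 0, -3, 0, -21, 0], [0, 0, 0, -6, 0, -21, 0]],
])

```text
clock: 12.7
ee_pos: [0.5905, -0.049, 0.2439]
orientation: [0.594, 0.804, 0.005, -0.014]
contact_force: [-0.0, 0.4, 1.2]
opening: 0.003
```

play_rows([
  [[0, 0, 0, -4, 0, 0, 0], [0, 0, 0, -8, 0, 0, 0], [0, 0, 0, -12, 0, 0, 0], [0, 0, 0, -15, 0, 0, 0], [0, 0, 0, -18, 0, 0, 0], [0, 0, 0, -18, 0, 0, 0], [0, 0, 0, -18, 0, 0, 0]],
])

```text
clock: 13.28
ee_pos: [0.6401, -0.2229, 0.2288]
orientation: [0.596, 0.803, 0.003, -0.021]
contact_force: [-0.1, 0.9, -1.2]
opening: -0.002
```

```bash
python3 c.py 10; python3 -c "
from h import *
im=viewer.get_image('side'); cv2.imwrite('pics/s10.png',cv2.resize(im[130:280,240:480],None,fx=3,fy=3)[:,:,::-1])
for c in ['side','top']:
  for q in ['bar_far','bar_near','posts','jar','mill','shaker','cup','bowl','spoon']: print(q,c,[(np.round(d['at'],3),loc(d['at']).round(4),round(d['score'],2)) for d in spotter.spot_point(q,c)][:1])"
```

```text
13.2833 [ 0.64009091 -0.22287206  0.22875672] [-0.0073394  -0.26110911] [-0.11641101  0.86661907 -1.15140298]
(array([-1.16, -2.09, -0.3 ]), array([ 6.5 ,  1.04, 16.91]))
tray [(array([-0.2325,  0.2613]), 0.001, 0.75), (array([-0.0012,  0.0853]), 0.014, 0.62)]
bar_near [(array([-0.0031, -0.2198]), 0.032, 0.95)]
tray [(array([-0.3104, -0.1707]), 0.002, 0.97)]
bar_far side [(array([0.552, 0.102, 0.032]), array([0.0034, 0.075 ]), 0.82)]
bar_near side [(array([ 0.635, -0.187,  0.028]), array([-0.0013, -0.2254]), 0.85)]
posts side [(array([0.569, 0.033, 0.024]), array([-0.0004,  0.0049]), 0.59)]
jar side [(array([0.533, 0.126, 0.038]), array([-0.0072,  0.1033]), 0.54)]
mill side [(array([ 0.685,  0.082, -0.001]), array([0.1254, 0.0173]), 0.86)]
shaker side [(array([0.448, 0.035, 0.005]), array([-0.1154,  0.0415]), 0.71)]
cup side [(array([ 0.677, -0.322, -0.001]), array([-0.0015, -0.367 ]), 0.67)]
bowl side [(array([0.61 , 0.451, 0.001]), array([0.1613, 0.3917]), 0.79)]
spoon side [(array([ 0.447, -0.47 , -0.002]), array([-0.2644, -0.4402]), 0.69)]
bar_far top []
bar_near top [(array([ 0.636, -0.186,  0.033]), array([-0.0004, -0.2243]), 0.78)]
posts top [(array([0.574, 0.032, 0.023]), array([0.0041, 0.0024]), 0.9)]
jar top [(array([0.533, 0.126, 0.039]), array([-0.0068,  0.1041]), 0.44)]
mill top [(array([0.681, 0.088, 0.002]), array([0.1229, 0.0238]), 0.8)]
shaker top [(array([0.445, 0.034, 0.003]), array([-0.1179,  0.0421]), 0.62)]
cup top []
bowl top [(array([0.609, 0.452, 0.   ]), array([0.1611, 0.3931]), 0.78)]
spoon top [(array([ 0.449, -0.476,  0.002]), array([-0.2644, -0.4465]), 0.61)]
```

View pics/t10.png

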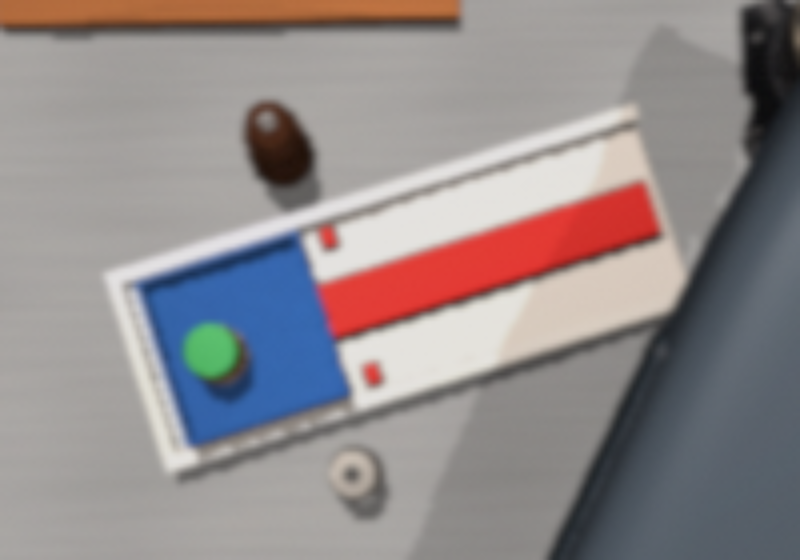

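View pics/s10.png

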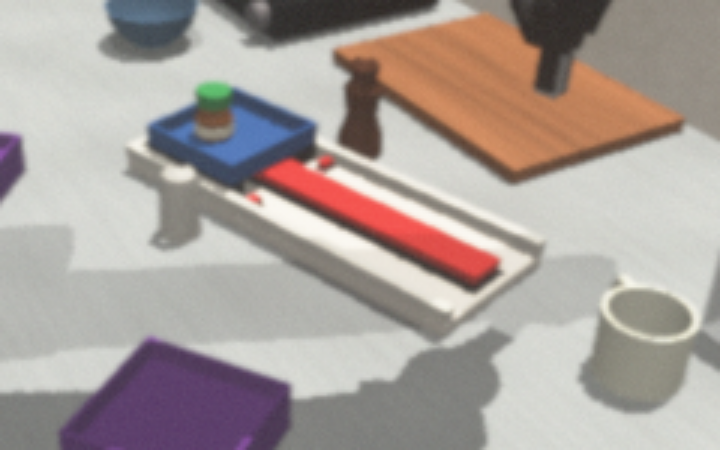

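Both views show the tray past the raised posts (top crop (328,237) and (372,374)), with the bar up, the jar upright, the bystanders in place and the arm clear. Handing in.

```bash
python3 -c "
from workcell import env
print(env.finish_job())"
```

```text
the job is handed in; nothing more can be done
None
```

I pressed the red bar fully down behind the blue tray with the shut fingertips. With the bar held at about 10–25 N, I pushed the tray along the slide until it was past the posts. Then I backed the fingers off the rear wall, let the bar spring up, and moved the arm clear. The job was handed in at about 14 s; no verdict is reported.

**Last checks:**
- **Tray:** its centre was at runner y ≈ 0.085 m (inside 68–100 mm), between the rails.
- **Bar and posts:** the bar read about 31 mm high, which is its up position, and both posts stood behind the tray.
- **Jar:** it was upright in the tray, at runner (-7, 104) mm.
- **Bystanders:** the mill and shaker measured within about 5 mm of their start positions. The mug, bowl and spoon had no start measurements, so I only saw that they looked undisturbed. The arm never went near them.
- **Arm:** it was clear, with contact force reading about 1 N, which is within sensor noise.

**Disagreements:** the wrist camera put the bar's near end about 5 mm further along the slide than the other cameras did. At hand-in the purple look-alike outscored the blue tray in the top picture, and it was all the network found in the wrist picture. I ignored those hits by position.

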